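# Draw the analyser's probe rod to its loading position and hold it

## Task

Fold the analyser's blue cover up until it stands upright and leave it there, then take the black knob of the probe rod and draw the rod straight up out of its snug bore by about 40 mm, without forcing it sideways: the yellow band must stand wholly clear above the port and the red band must stay hidden in the bore. Finish while still holding the rod still at that height for loading; never pull it right out, and leave the rack, jar, vial and dish where they stand.

Things in the scene. Friction and masses are not known exactly. Their poses are not given: they have to be found in the camera images.
- analyser: Grey analyser station, a fixed box 200 (x) by 250 (y) by 86 mm tall; origin at the centre of its underside on the table, z up. On its deck: the dark steel port block and two black posts (12 by 18 mm, 52 tall, at x = +-86, y = -40 mm) that carry the hinge of the blue cover.
- port (a point): Centre of the bore's mouth, in the top of a dark steel block 50 mm square, 90 mm above the table (4 mm above the grey deck); at x = 0, y = +45 mm in the analyser's frame, axes as the analyser's. The bore is vertical, 15 mm in diameter, 72 mm deep, closed below. A hard grip taken off-centre, or a pull to one side, wedges the rod in the bore.
- cover (a joint): Angle of the blue cover, rad: 0 = level over the port, pi/2 = upright, up to 2.3 = leaning away from the port. Stiff hinge: stays where it is left; moving it takes 1.5 to 2.5 N at the free edge. It starts at 0.85 to 1.15, leaning over the port so that a gripper cannot come down to the knob.
- cover_hinge (a point): Middle of the cover's hinge line, 126 mm above the table, at x = 0, y = -40 mm in the analyser's frame; the line runs along the analyser's x. At angle q the cover reaches 117 mm from it in the direction (0, cos q, sin q) of the analyser's frame.
- cover_edge (a point): Middle of the cover's free edge (outer face of its white grip strip), 117 mm from the hinge line. The strip runs parallel to the hinge, 150 mm long, 10 thick, 14 wide; the blue panel behind it is 5 mm thick. Site axes: y from the hinge to the edge, z square to the panel, x along the hinge.
- probe: Loose steel rod, 14 mm thick, 80 long, 110-220 g, with a black round knob on top (22 mm wide, 80-106 mm above the foot). Origin at the foot's centre, z up the rod. Seated: foot 72 mm below the port, 8 mm of bare rod shows above it, knob top 34 mm above it. Bands above the foot: yellow 40-48 mm (clear after a 32 mm rise), red 14-24 mm (shows from a 48 mm rise). Slides back if let go.
- tube_rack: Bystander: blue rack with twelve blue-capped tubes, 200 by 85 mm, 108 mm tall; origin at the centre of its underside.
- amber_jar: Bystander: amber jar with a black cap, 60 mm in diameter, 85 mm tall; origin at the centre of its underside.
- vial: Bystander: small clear vial with a black cap, 28 mm in diameter, 60 mm tall; origin at the centre of its underside.
- petri_dish: Bystander: flat glass dish, 90 mm in diameter, 15 mm tall; origin at the centre of its underside.

How it is judged (in metres and radians):
On the way, in this order (a step that is already met when the one before it is completed fails the run):
1. the cover is folded to upright (within 10 degrees) while the probe rod is still seated (value of joint cover between 1.4 and 1.745 rad and z of probe in the frame of port below -0.06 m), for 0.2 s.
2. the rod is drawn to the loading height in the gripper (z of probe in the frame of port between -0.041 and -0.023 m and contact force between the fingers and probe above 2 N and angle between probe's own z axis and vertical below 0.07 rad and horizontal distance between probe and port below 0.004 m and value of joint cover between 1.4 and 1.745 rad), for 0.2 s.
At the end, for the whole second after the job is handed in: The cover stands upright (80 to 100 degrees) and the fingers still hold the rod, at rest and in line with the bore, raised 31 to 49 mm from its seat: yellow band clear of the port, red band hidden, the rest of the rod in the bore (all of step 2 and linear speed of probe below 0.01 m/s); the arm keeps its last pose, push and grip.
It fails at once if the rod is pulled right out of the bore (z of probe in the frame of port above -0.005 m).
It fails at once if the rod is forced against its bore (more than 60 N) (contact force between probe and analyser above 60 N).
It fails at once if a bystander is moved by more than 20 mm (distance of any of tube_rack, amber_jar, vial, petri_dish from where it was at the start of the episode above 0.02 m).
It also fails if it takes over 45 s, if anything falls off the work surface, if the arm or the gripper's body presses on something with over 40 N, if the wrist force passes 120 N, or if a joint passes its speed limit or range.

## Robot

A 7-joint arm with a two-finger parallel gripper is mounted at the origin on the work surface. World frame = base frame: x ahead of the robot, y to its left, z up, the work surface at z = 0. Lengths are in mm, angles in degrees, forces in N, time in s.
With the tool pointing down it reaches from about 425 to 800 mm from the base axis. Payload 8.3 kg.
Tool frame: the origin (TCP) lies at the very end of the fingers, on their centre line; the grasp point (between the pads) lies 19 mm behind it (bot.grasp_offset is the distance from the TCP to the grasp point, in mm); z points along the fingers, y is the line along which they close (so a half turn about z gives the same grasp; the last joint's range is limited). The gripper opens to 85 mm and grips with 20 to 120 N. Pads are 22 mm wide; open, the fingers measure 114 mm over their backs; the gripper's body (76 mm by 85 mm) begins 54 mm behind the grasp point. The pads swing forward as they close: fully open they stand 13 mm farther back than shut.
Start: joints at [73.745, 21.967, 0.94, 78.501, -0.361, 79.538, -2.664], TCP at [136.921, -609.8, 231.279] pointing down, gripper open.
Joint ranges: [-169.22, 169.22], [-14.56, 117.87], [-87.37, 89.26], [10.42, 133.3], [-82.24, 262.24], [0.94, 117.77], [-172.7, 172.7]. Speed limits (degrees/s): [136.94, 136.94, 172.46, 172.46, 180, 180, 180].

## Interface

Orientations are given as [roll, pitch, yaw] about the fixed x, y, z axes, in that order (R = Rz(yaw) Ry(pitch) Rx(roll)).
In Python, from rig import readout, grab_frame, order, bot gives the robot as it stands.
- The arm moves only by the tool step_arm, never from a script. Its argument "rows" is a list that holds one entry, the list of rows, each a list of 5 numbers: the shift along the world's x, y, z in mm, then the turn about the world's z in rad, then the opening, from -1 (shut) to 1 (fully open). In form: [[[dx, dy, dz, turn, claw], ...]]. A call has 1 to 12 rows; each row shifts and turns the commanded pose from where the row before left it; what a row does not reach is not made up. A row lasts 1/8 s, in which the tool goes at most 62.5 mm and 10.7 degrees, less where a joint would pass 70% of its speed; a pose out of reach is approached as far as the arm can. A call is refused whole if a number of a shift passes 62.5 or a number of a turn 0.188, either way. A call with a gripper value outside its range is refused whole. The fingers move at their own pace and stop on an object; "newtons" is the grip in N (left out, the last holds). Time passes only in rows, so rows that do not move let the fingers close. It gives the time, the measured TCP pose, the force, the opening and the grip force at its end, in the units of the state.
- readout.state(): the state, without advancing time (a new reading comes with each control period).
- grab_frame(name): name is "side" or "top" or "wrist"; returns a dict with "img" (384x512x3 uint8, red, green, blue), "fx", "fy", "cx", "cy" (pixels), "extrinsics" (4x4, takes a point from world to camera coordinates); the wrist camera has in their place "tool_from_camera" (4x4, takes a point from camera to tool coordinates, whose origin is the TCP and whose axes are the flange's). Camera axes: x right, y down, z forward; pixel columns grow to the right and rows downward; lengths in mm; the calibration is good to about 2 mm. A picture is of the moment at which its call begins: read the wrist's pose just before it. There is no depth.
- order.hand_in(): hands the job in; it is judged then, once.
The state is a dict: "t": time; "joints": joint angles; "qvel": joint speeds; "tau": joint torques, N m; "ee_pos": TCP position; "tool_rot": TCP orientation; "force": force on the tool from outside, world axes, zero at the start; "ft_torque": the same for the moment, N m; "width": finger opening in mm; "gripper_force": force on a finger pad.
Only numpy, scipy, OpenCV 4.12 (cv2) and the standard library are available. Lean on these libraries where they do the work, as an engineer would, in place of code of your own. Each camera call takes 0.05 s, during which the arm holds its last target. There are 200 camera calls.

## Working session

There is one attempt and no reset: what is moved stays moved. The work goes in short steps, Python scripts to look and compute and a tool call to move; the robot and the scene stay as the last step left them, time stands still between calls to the robot, and variables do not carry over. Pictures are saved under pics/ and viewed, at most 10 in all, crops included, and the job is handed in when it is done.

Besides the shell and the picture viewer there is one more tool, called after "Request:" as name(argument=value, ...) on one line, values as JSON. step_arm: Moves the arm, as the interface text tells. Its arguments: {"type":"object","properties":{"rows":{"type":"array"},"newtons":{"type":"number"}},"required":["rows"]}

```bash
mkdir -p pics
python3 - <<'E'
from rig import readout, grab_frame, order, bot
import cv2,numpy as np
s=readout.state(); print({k:np.round(v,2) for k,v in s.items()}, bot.grasp_offset)
ims=[]
for n in ["side","top"]:
    f=grab_frame(n); np.savez(f"pics/{n}0.npz",**f)
    print(n,f['fx'],f['fy'],f['cx'],f['cy'],np.round(f['extrinsics'],3).tolist())
    cv2.imwrite(f"pics/{n}0.png",cv2.resize(f['img'][:,:,::-1],(800,600)))
E
ls
```

```text
{'t': np.float64(0.0), 'joints': array([73.74, 22.02,  0.94, 78.56, -0.36, 79.54, -2.67]), 'qvel': array([-0.05,  0.06,  0.01, -0.09, -0.09, -0.05, -0.06]), 'tau': array([ 0.000e+00, -6.276e+01,  8.400e-01, -3.718e+01,  2.000e-02,
        1.000e-02, -0.000e+00]), 'ee_pos': array([ 136.83, -609.3 ,  230.25]), 'tool_rot': array([-179.88,    0.  ,   12.66]), 'force': array([ 0.11,  0.77, -0.63]), 'ft_torque': array([-0.06, -0.07,  0.05]), 'gripper_force': np.float64(0.0), 'width': np.float64(85.43)} 18.700000000000003
side 388.3760522214207 388.3760522214207 253.94330325754996 189.16416992078146 [[0.982, -0.187, 0.004, -539.178], [-0.139, -0.741, -0.657, 171.845], [0.126, 0.645, -0.754, 1021.375], [0.0, 0.0, 0.0, 1.0]]
top 407.6342074110106 407.6342074110106 259.2809411729512 193.36776571319064 [[0.028, -0.999, -0.021, 16.343], [-0.99, -0.025, -0.141, 590.822], [0.141, 0.025, -0.99, 964.355], [0.0, 0.0, 0.0, 1.0]]
pics
```

View pics/side0.png

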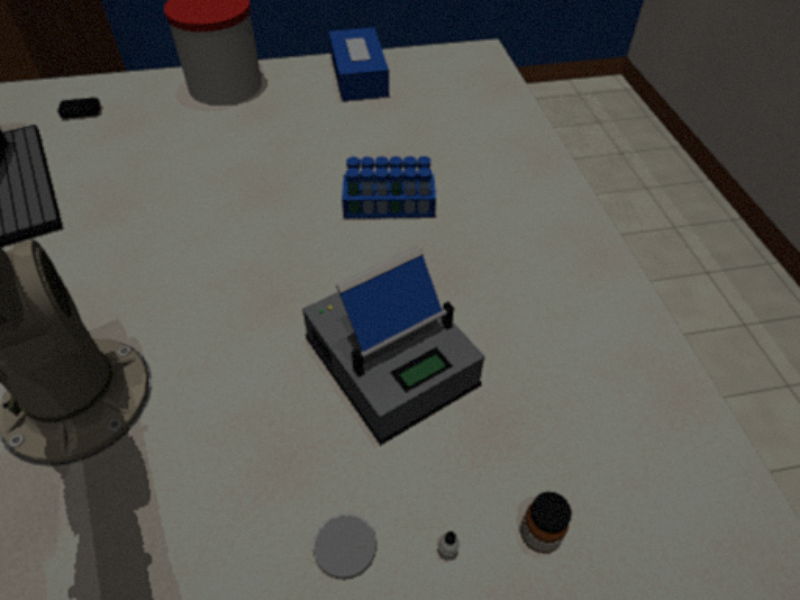

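View pics/top0.png

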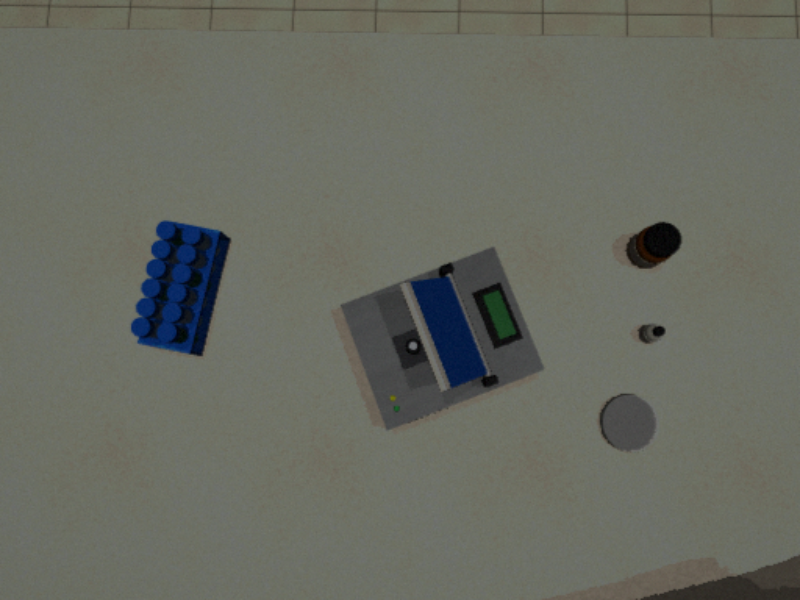

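The side view shows the blue cover hiding the knob: free-edge corners are at about (338,288) and (424,257), and deck corners at (304,308), (483,356) and (380,412). The top view shows deck corners at (340,306), (495,248), (543,369) and (387,430), the knob at (413,346), and the white strip from (402,283) to (441,390).

```bash
cat > h.py <<'E'
import numpy as np,cv2
def P(f):
    K=np.array([[f['fx'],0,f['cx']],[0,f['fy'],f['cy']],[0,0,1.]]); return K@np.asarray(f['extrinsics'])[:3]
def ray(f,uv):
    E=np.asarray(f['extrinsics']);R=E[:3,:3];c=-R.T@E[:3,3]
    d=R.T@np.array([(uv[0]-f['cx'])/f['fx'],(uv[1]-f['cy'])/f['fy'],1.]); return c,d/np.linalg.norm(d)
def plane(f,uv,z):
    c,d=ray(f,uv); return c+d*(z-c[2])/d[2]
def tri(rays):
    A=np.zeros((3,3));b=np.zeros(3)
    for c,d in rays:
        M=np.eye(3)-np.outer(d,d);A+=M;b+=M@c
    x=np.linalg.solve(A,b); return x,[float(np.linalg.norm((np.eye(3)-np.outer(d,d))@(x-c))) for c,d in rays]
def load(n): return dict(np.load(f'pics/{n}.npz'))
def sub(f,pts,w=4):
    g=cv2.cvtColor(f['img'],cv2.COLOR_RGB2GRAY)
    return cv2.cornerSubPix(g,np.float32(pts).reshape(-1,1,2),(w,w),(-1,-1),(3,50,.01)).reshape(-1,2)
E
python3 - <<'E'
from h import *
t,s=load('top0'),load('side0'); k=1/1.5625
tp=np.array([(340,306),(495,248),(543,369),(387,430)])*k
r=sub(t,tp); print('deck refine',r-tp)
D=np.array([plane(t,p,86) for p in r]); print('deck z86',D.round(1).tolist(),'ctr',D.mean(0).round(1))
for i in range(4): print(np.linalg.norm(D[i]-D[(i+1)%4]).round(1),end=' ')
print()
# side correspondences: world->project deck to find
for X in D: 
    p=P(s)@np.append(X,1); print('side px(800)',(p[:2]/p[2]/k).round(0))
sp=np.array([(304,308),(380,412),(483,356)])*k; sr=sub(s,sp); print(sr-sp)
for a,b in ((0,0),(3,1),(2,2)):
    pass
for j,p in enumerate(sr):
    best=min(((tri([ray(t,r[i]),ray(s,p)])),i) for i in range(4)) if 0 else None
    for i in range(4):
        x,e=tri([ray(t,r[i]),ray(s,p)])
        if max(e)<8: print('tri',j,i,x.round(1),np.round(e,1))
# blue panel contours
for n,f in (('top',t),('side',s)):
    hsv=cv2.cvtColor(f['img'],cv2.COLOR_RGB2HSV); m=cv2.inRange(hsv,(105,120,40),(130,255,255))
    cs,_=cv2.findContours(m,0,2)
    for c in cs:
        if cv2.contourArea(c)>300:
            x,y,w,h=cv2.boundingRect(c)
            ap=cv2.approxPolyDP(cv2.convexHull(c),3,True).reshape(-1,2)
            print(n,cv2.contourArea(c),(ap/k).round(0).tolist())
# knob
g=cv2.cvtColor(t['img'],cv2.COLOR_RGB2GRAY)
print('knob gray'); print(g[213:230,255:275])
E
```

```text
deck refine [[-0.22014771 -1.171604  ]
 [-1.26078491 -1.32919189]
 [ 0.60286377 -0.72559753]
 [-0.32080811 -0.12752075]]
deck z86 [[578.4, 129.9, 86.0], [673.9, -100.7, 86.0], [490.8, -177.5, 86.0], [393.8, 53.0, 86.0]] ctr [534.2 -23.8  86. ]
249.6 198.6 250.0 199.9 
side px(800) [399. 262.]
side px(800) [485. 356.]
side px(800) [381. 416.]
side px(800) [302. 308.]
[[-1.8299585   0.49915588]
 [-0.37803955  2.7118457 ]
 [ 0.81618774  0.08095947]]
tri 0 3 [392.7  53.1  84.5] [1.1 1.1]
tri 1 2 [ 489.5 -177.6   85.1] [1.3 1.3]
tri 2 1 [ 673.5 -100.7   84.9] [0.7 0.7]
top 1605.5 [[411.0, 281.0], [448.0, 278.0], [484.0, 373.0], [450.0, 384.0]]
top 3024.5 [[164.0, 220.0], [219.0, 231.0], [189.0, 352.0], [138.0, 342.0], [131.0, 330.0], [156.0, 227.0]]
side 2109.0 [[422.0, 256.0], [441.0, 309.0], [361.0, 348.0], [341.0, 294.0]]
side 1369.0 [[428.0, 158.0], [434.0, 198.0], [342.0, 198.0], [348.0, 158.0]]
side 875.0 [[386.0, 70.0], [342.0, 78.0], [328.0, 30.0], [377.0, 25.0]]
knob gray
[[ 59  57  55  43  34  32  28  33  34  36  32  32  47 107 112 111 107  94
   92  84]
 [ 43  38  33  32  36  3
[... 636 characters left out ...]
 107 106
  113 110]
 [ 32  30  30  31  32  14  41 103 109 112 113  95   8  14  23  35  70 107
  109 110]
 [ 29  33  28  34  23  11  15  35  82 105  93  38  10  14  22  24  49 107
  112 112]
 [ 32  33  30  30  29   5   4  17  14  14  18  13   7  11  30  33  49 104
  108 111]
 [ 33  32  34  33  35  33   0   9  14  14  10   9   6  25  28  30  29  56
  106 111]
 [ 35  38  33  32  32  34  34  24   9   5   5  12  17  22  28  32  29  49
  104 114]
 [ 37  30  30  31  31  31  30  29  29  29  29  27  31  31  32  29  32  41
   77 111]
 [ 46  30  31  33  36  33  33  31  35  29  29  28  32  33  33  32  30  24
   50 111]
 [ 61  33  34  30  30  32  29  32  31  31  32  31  32  35  33  35  36  31
   45 107]]
```

Run:
```python
from h import *
t,s=load('top0'),load('side0'); k=1/1.5625
C=np.array([534.2,-23.8,0]);ya=np.array([-.383,.924,0]);xa=np.array([.924,.383,0])
print('port',C+45*ya,'hinge',C-40*ya)
g=cv2.cvtColor(t['img'],cv2.COLOR_RGB2GRAY); w=g[213:230,255:275].astype(float).copy(); w=w[4:12,5:13]; w[w<25]=0
m=cv2.moments(w); u=np.array([260+m['m10']/m['m00'],217+m['m01']/m['m00']]); print('dot',u,plane(t,u,124))
for n,f,q in (('top',t,[(402,283),(441,390)]),('top blue',t,[(411,281),(450,384)]),('side',s,[(422,256),(341,294)]),('side2',s,[(424,257),(338,288)])):
    for p in q:
        # intersect ray with cylinder of radius r around hinge
        c,d=ray(f,np.array(p)*k); H=C-40*ya+[0,0,126]
        for r in (103,117):
            a=np.array([(c-H)@ya,(c-H)[2]]);b=np.array([d@ya,d[2]])
            ro=np.roots([b@b,2*a@b,a@a-r*r]); 
            if np.isreal(ro).all():
                T=ro.min(); X=c+d*T-H; print(n,p,r,'q',np.arctan2(X[2],X@ya).round(2),'xa',(X@xa).round(1))
```

```text
port [516.965  17.78    0.   ] hinge [549.52 -60.76   0.  ]
dot [263.81049563 220.68913994] [516.8919175  18.1021485 124.       ]
top (402, 283) 103 q 0.83 xa 76.2
top (402, 283) 117 q 0.92 xa 73.2
top (441, 390) 103 q 0.79 xa -74.0
top (441, 390) 117 q 0.89 xa -73.8
top blue (411, 281) 103 q 0.97 xa 72.8
top blue (411, 281) 117 q 1.04 xa 70.1
top blue (450, 384) 103 q 0.95 xa -70.9
top blue (450, 384) 117 q 1.03 xa -70.8
side (422, 256) 103 q 1.01 xa 67.4
side (422, 256) 117 q 1.26 xa 52.9
side (341, 294) 103 q 1.0 xa -77.3
side (341, 294) 117 q 1.26 xa -86.7
side2 (424, 257) 103 q 1.09 xa 66.5
side2 (424, 257) 117 q 1.3 xa 53.4
side2 (338, 288) 117 q 1.09 xa -81.6
```

Request:
step_arm(rows=[[[20, 15, 20, 0.174, -1], [40, 32, 20, 0.174, -1], [40, 32, 20, 0.174, -1], [40, 32, 20, 0.174, -1], [40, 32, 20, 0.174, -1], [40, 32, 20, 0.174, -1], [40, 32, 0, 0.174, -1], [23, 22, 0, 0.174, -1], [10, 40, 0, 0.174, -1], [10, 46, 0, 0.174, -1], [10, 46, 0, 0, -1], [10, 46, 0, 0, -1]]])

```text
t: 1.6
ee_pos: [459.8, -201.3, 350.9]
tool_rot: [-180.0, -0.0, 112.3]
force: [0.2, 0.1, -0.1]
width: -0.2
gripper_force: 0.0
```

Request:
step_arm(rows=[[[10, 47, 0, 0, -1], [10, 47, 0, 0, -1], [10, 47, 0, 0, -1], [10, 47, 0, 0, -1], [10, 46, 0, 0, -1], [0, 0, -30, 0, -1], [0, 0, -40, 0, -1], [0, 0, -40, 0, -1], [0, 0, -40, 0, -1], [0, 0, 0, 0, -1], [0, 0, 0, 0, -1]]])

```text
t: 2.98
ee_pos: [510.6, 31.3, 202.7]
tool_rot: [179.9, 0.0, 112.4]
force: [-0.2, 0.1, -0.3]
width: 0.0
gripper_force: 0.0
```

Request:
step_arm(rows=[[[3.1, -7.4, 0, 0, -1], [3.1, -7.4, 0, 0, -1], [3.1, -7.4, 0, 0, -1], [3.1, -7.4, 0, 0, -1], [3.1, -7.4, 0, 0, -1], [3.1, -7.4, 0, 0, -1], [3.1, -7.4, 0, 0, -1], [3.1, -7.4, 0, 0, -1], [3.1, -7.4, 0, 0, -1], [0, 0, 0, 0, -1]]])

```text
t: 4.22
ee_pos: [538.9, -37.2, 203.1]
tool_rot: [179.9, 0.1, 112.2]
force: [-3.1, -1.8, 12.3]
width: 0.2
gripper_force: 0.0
```

Run:
```python
from rig import *
from h import *
ims=[]
for n in ("side","top"):
    f=grab_frame(n); np.savez(f"pics/{n}1.npz",**f); im=f['img'][:,:,::-1]
    ims.append(cv2.resize(im[130:300,170:370],(400,340)))
cv2.imwrite('pics/b1.png',np.hstack(ims)); s=readout.state(); print(s['ee_pos'],s['force'])
```

```text
[538.91911056 -37.04695791 203.06591445] [-2.84214192 -1.00235204 12.3472523 ]
```

View pics/b1.png

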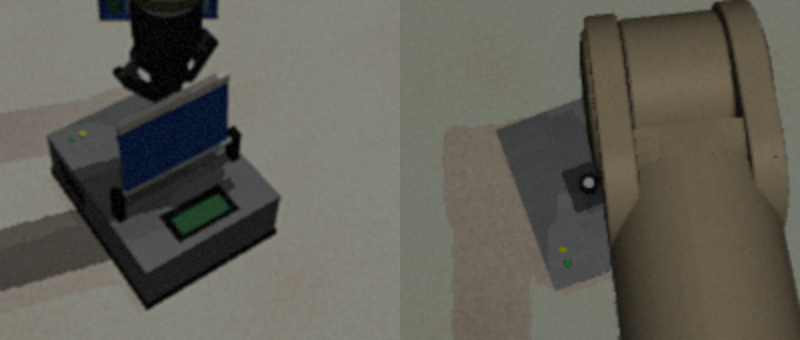

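The left (side) crop shows the cover close to upright, with the gripper behind its strip. The right (top) crop shows the arm hiding the cover, with the knob still visible at (588,183). I'll ease up slightly to relieve the 12 N upward force, then measure the angle.

Request:
step_arm(rows=[[[0, 0, 6, 0, -1], [0, 0, 6, 0, -1], [0, 0, 0, 0, -1]]])

```text
t: 4.7
ee_pos: [538.0, -35.7, 213.6]
tool_rot: [180.0, 0.0, 112.3]
force: [0.2, 1.3, -0.2]
width: 0.3
gripper_force: 0.0
```

```bash
cat > ang.py <<'E'
from rig import *
from h import *
import sys
def ang(f):
    C=np.array([534.2,-23.8,0]);ya=np.array([-.383,.924,0]);xa=np.array([.924,.383,0]);H=C-40*ya+[0,0,126]
    hsv=cv2.cvtColor(f['img'],cv2.COLOR_RGB2HSV); m=cv2.inRange(hsv,(105,120,40),(130,255,255)); m[:160]=0
    cs,_=cv2.findContours(m,0,2); c=max(cs,key=cv2.contourArea)
    ap=cv2.approxPolyDP(cv2.convexHull(c),4,True).reshape(-1,2); print('px',ap.tolist())
    # model check: where blue panel/strip border (r=103, back face -2.5) at xa=+-75 projects for various q
    for q in (1.0,1.3,1.4,1.5,1.57,1.65,1.75):
        o=[]
        for x,r in ((75,103),(-75,103)):
            X=H+xa*x+ya*(r*np.cos(q)-2.5*np.sin(q))+np.array([0,0,1])*(r*np.sin(q)+2.5*np.cos(q))
            p=P(f)@np.append(X,1); o+=list((p[:2]/p[2]).round(1))
        print(q,o)
    return ap
if __name__=='__main__':
    f=grab_frame('side'); ang(f); s=readout.state(); print(s['t'],s['ee_pos'].round(1),s['force'].round(1),s['tool_rot'].round(1)) if hasattr(s['ee_pos'],'round') else print(s)
E
python3 ang.py; python3 -c "
from ang import *
ang(load('side0'))"
```

```text
px [[282, 172], [282, 199], [232, 223], [229, 198]]
1.0 [np.float64(272.9), np.float64(162.7), np.float64(219.5), np.float64(187.9)]
1.3 [np.float64(280.0), np.float64(166.2), np.float64(225.5), np.float64(192.4)]
1.4 [np.float64(282.5), np.float64(168.2), np.float64(227.8), np.float64(194.7)]
1.5 [np.float64(285.1), np.float64(170.5), np.float64(230.1), np.float64(197.4)]
1.57 [np.float64(287.0), np.float64(172.4), np.float64(231.8), np.float64(199.5)]
1.65 [np.float64(289.1), np.float64(174.7), np.float64(233.8), np.float64(202.1)]
1.75 [np.float64(291.7), np.float64(177.9), np.float64(236.3), np.float64(205.6)]
4.75 [537.9 -35.6 213.3] [ 0.3  0.7 -0.3] [-180.     0.   112.3]
px [[270, 164], [282, 198], [231, 223], [218, 188]]
1.0 [np.float64(272.9), np.float64(162.7), np.float64(219.5), np.float64(187.9)]
1.3 [np.float64(280.0), np.float64(166.2), np.float64(225.5), np.float64(192.4)]
1.4 [np.float64(282.5), np.float64(168.2), np.float64(227.8), np.float64(194.7)]
1.5 [np.float64(285.1), np.float64(170.5), np.float64(230.1), np.float64(197.4)]
1.57 [np.float64(287.0), np.float64(172.4), np.float64(231.8), np.float64(199.5)]
1.65 [np.float64(289.1), np.float64(174.7), np.float64(233.8), np.float64(202.1)]
1.75 [np.float64(291.7), np.float64(177.9), np.float64(236.3), np.float64(205.6)]
```

Request:
step_arm(rows=[[[1.3, -3.2, 0, 0, -1], [1.3, -3.2, 0, 0, -1], [0, 0, 0, 0, -1]]])

```text
t: 5.12
ee_pos: [540.5, -42.2, 213.1]
tool_rot: [-180.0, -0.0, 112.3]
force: [0.5, -0.7, -0.4]
width: -0.1
gripper_force: 0.0
```

```bash
python3 ang.py
```

```text
px [[282, 174], [283, 198], [233, 225], [230, 199]]
1.0 [np.float64(272.9), np.float64(162.7), np.float64(219.5), np.float64(187.9)]
1.3 [np.float64(280.0), np.float64(166.2), np.float64(225.5), np.float64(192.4)]
1.4 [np.float64(282.5), np.float64(168.2), np.float64(227.8), np.float64(194.7)]
1.5 [np.float64(285.1), np.float64(170.5), np.float64(230.1), np.float64(197.4)]
1.57 [np.float64(287.0), np.float64(172.4), np.float64(231.8), np.float64(199.5)]
1.65 [np.float64(289.1), np.float64(174.7), np.float64(233.8), np.float64(202.1)]
1.75 [np.float64(291.7), np.float64(177.9), np.float64(236.3), np.float64(205.6)]
5.175 [540.4 -42.2 213.1] [-0.5 -0.  -0.3] [-180.    -0.   112.3]
```

Request:
step_arm(rows=[[[-5.9, 15, 0, 0, -1], [-5.9, 15, 0, 0, -1], [-5.8, 15, 0, 0, -1], [-5.8, 15, 0, 0, 1], [0, 0, 0, 0, 1], [0, 0, 0, 0, 1], [0, 0, 0, 0, 1], [0, 0, 0, 0, 1]]])

```text
t: 6.18
ee_pos: [517.1, 17.7, 213.2]
tool_rot: [-180.0, -0.0, 112.3]
force: [-0.5, 0.4, -0.5]
width: 85.0
gripper_force: 0.0
```

Run:
```python
from rig import *
from h import *
from scipy.spatial.transform import Rotation as Ro
s=readout.state(); f=grab_frame('wrist'); np.savez('pics/w2.npz',pos=s['ee_pos'],rot=s['tool_rot'],**f)
print(np.round(f['tool_from_camera'],3).tolist(),s['ee_pos'],s['tool_rot'],f['fx'],f['cx'],f['cy'],s['width'])
cv2.imwrite('pics/w2.png',f['img'][:,:,::-1])
from ang import ang
ang(grab_frame('side'))
```

```text
[[0.0, -0.947, -0.321, 82.143], [1.0, 0.0, 0.001, 0.166], [-0.001, -0.321, 0.947, -142.894], [0.0, 0.0, 0.0, 1.0]] [517.14680311  17.65248616 213.18246102] [-1.79989477e+02 -9.52645380e-03  1.12295637e+02] 283.50832270759156 251.93884169214766 195.93716896873627 85.02194647881522
px [[283, 175], [283, 198], [234, 224], [230, 199]]
1.0 [np.float64(272.9), np.float64(162.7), np.float64(219.5), np.float64(187.9)]
1.3 [np.float64(280.0), np.float64(166.2), np.float64(225.5), np.float64(192.4)]
1.4 [np.float64(282.5), np.float64(168.2), np.float64(227.8), np.float64(194.7)]
1.5 [np.float64(285.1), np.float64(170.5), np.float64(230.1), np.float64(197.4)]
1.57 [np.float64(287.0), np.float64(172.4), np.float64(231.8), np.float64(199.5)]
1.65 [np.float64(289.1), np.float64(174.7), np.float64(233.8), np.float64(202.1)]
1.75 [np.float64(291.7), np.float64(177.9), np.float64(236.3), np.float64(205.6)]
```

View pics/w2.png

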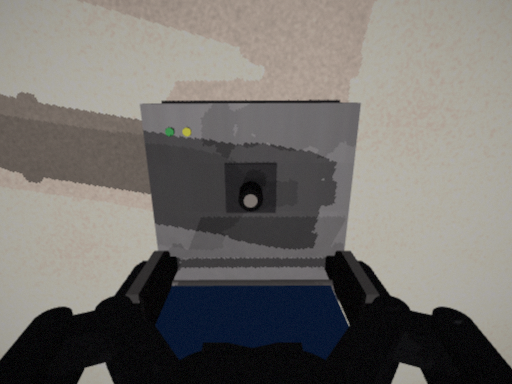

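The wrist view shows the knob's white top at about (250,200) on the dark block (225-277, 162-213), with the upright cover below it. Next I'll cast that pixel and triangulate it with the top view.

Run:
```python
from h import *
from scipy.spatial.transform import Rotation as Ro
f=load('w2'); T=np.eye(4); T[:3,:3]=Ro.from_euler('xyz',f['rot'],degrees=True).as_matrix(); T[:3,3]=f['pos']
f['extrinsics']=np.linalg.inv(T@f['tool_from_camera'])
g=cv2.cvtColor(f['img'],cv2.COLOR_RGB2GRAY)[188:214,236:266]
m=np.uint8(g>75)*255; n,l,st,ce=cv2.connectedComponentsWithStats(m); print(st.tolist(),ce.round(2).tolist())
i=1+np.argmax(st[1:,4]); u=ce[i]+[236,188]; print(u,plane(f,u,124).round(1))
t=load('top0'); print(tri([ray(t,(263.81,220.69)),ray(f,u)]))
# block corners at z=90
r=sub(f,[(225,162),(277,162),(277,213),(225,213)],4); D=np.array([plane(f,p,90) for p in r]); print(r.round(1).tolist(),D.round(1).tolist(),D.mean(0).round(2))
# knob outline (dark) lateral centre
row=cv2.cvtColor(f['img'],cv2.COLOR_RGB2GRAY); print(row[184:210:4,234:268])
```

```text
[[0, 0, 30, 26, 637], [8, 6, 14, 14, 143]] [[14.59, 12.54], [14.12, 12.33]]
[250.11888112 200.32867133] [516.1  16.8 124. ]
(array([516.17069912,  17.98877916, 127.42108671]), [0.4684136028875388, 0.4684136028874821])
[[224.1999969482422, 162.39999389648438], [276.29998779296875, 162.1999969482422], [274.3999938964844, 213.5], [227.39999389648438, 213.6999969482422]] [[483.2, 31.6, 90.0], [529.0, 50.7, 90.0], [548.6, 1.8, 90.0], [504.7, -16.5, 90.0]] [516.35  16.88  90.  ]
[[ 35  36  35  38  35  39  36  33  25   8  10   6   2   4   3   0   3   7
    6   6   5   2   8   4  14  26  27  30  22  28  26  30  36  37]
 [ 37  37  38  39  36  25  12   5   3   0  13   4   3   0  10  10   8  11
    3   1   7   8   6   7   7   0   5  20  30  37  35  35  39  40]
 [ 40  40  37  40  38  21   4   4   6   7   9  14  13  16  18  13  10  13
   13  14   9  13  18  11   8   1   7   8  28  37  37  36  39  34]
 [ 34  35  37  38  28  14  11   8  17  17  29  78 108 115 116 118 116 117
  116 117 109  77  33  15  14  12   8   9  14  33  39  36  33  37]
 [ 33  39  36  36  20  14  10  11  12  69 108 116 117 116 115 116 116 117
  117 116 115 115 116  79  10  11  16   5  16  33  34  37  40  40]
 [ 37  38  39  39  34  27   6   9  15  11  71 107 117 116 117 115 115 116
  116 115 117 103  64  21  11  10  12  17  28  33  37  39  34  36]
 [ 38  36  39  34  39  37  39  34  27  18  10  13  15  15  12  17  11  11
    6  13  12   3   9   9  22  32  38  36  40  37  38  39  40  40]]
```

Request:
step_arm(rows=[[[-0.6, -0.3, -20, 0, 1], [0, 0, -30, 0, 1], [0, 0, -30, 0, 1], [0, 0, -20, 0, 1], [0, 0, -10, 0, 1], [0, 0, -8, 0, 1], [0, 0, 0, 0, 1], [0, 0, 0, 0, 1]]])

```text
t: 7.28
ee_pos: [516.9, 18.0, 96.0]
tool_rot: [179.9, 0.0, 112.3]
force: [0.4, 0.2, -0.5]
width: 85.4
gripper_force: 0.0
```

Request:
step_arm(rows=[[[0, 0, 0, 0, -0.35], [0, 0, 0, 0, -0.35], [0, 0, 0, 0, -0.35], [0, 0, 0, 0, -0.35], [0, 0, 0, 0, -0.46], [0, 0, 0, 0, -0.5], [0, 0, 0, 0, -0.55], [0, 0, 0, 0, -0.6], [0, 0, 0, 0, -0.6]]], newtons=20)

```text
t: 8.4
ee_pos: [516.3, 17.8, 95.4]
tool_rot: [-180.0, 0.0, 112.3]
force: [-3.0, -0.7, 3.7]
width: 21.5
gripper_force: 19.8
```

Run:
```python
from rig import *
from h import *
s=readout.state(); print(np.round(s['force'],1),np.round(s['ft_torque'],2),s['width'],s['gripper_force'],np.round(s['ee_pos'],1)) 
F=np.array(s['force']);print('along xa',F@[.924,.383,0],'ya',F@[-.383,.924,0])
f=grab_frame('wrist'); cv2.imwrite('pics/w3.png',f['img'][:,:,::-1])
```

```text
[-3.  -0.7  3.7] [-0.23  0.69 -0.01] 21.513275372525733 19.802860021591187 [516.3  17.8  95.4]
along xa -3.0371857828445727 ya 0.4469848135103237
```

View pics/w3.png

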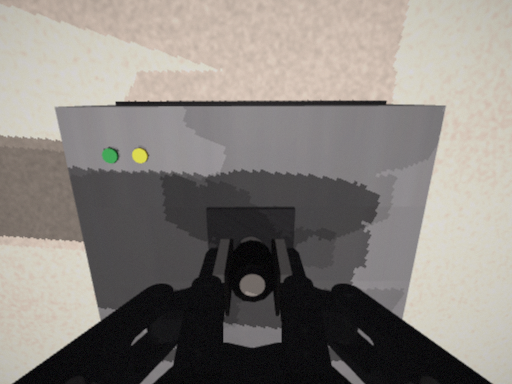

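The wrist view shows the knob (250,275) held between the pads, with its white top at (252,286). A 3 N side load along -x suggests the grip is about half a millimetre off, so I'll nudge to null it.

Request:
step_arm(rows=[[[-0.5, -0.2, 0, 0, -0.6], [0, 0, 0, 0, -0.6], [0, 0, 0, 0, -0.6]]], newtons=25)

```text
t: 8.82
ee_pos: [516.1, 17.8, 95.4]
tool_rot: [180.0, 0.0, 112.4]
force: [-1.6, 0.1, 2.6]
width: 21.4
gripper_force: 24.3
```

Request:
step_arm(rows=[[[-0.5, -0.1, 0, 0, -0.6], [0, 0, 0, 0, -0.7], [0, 0, 0.5, 0, -0.7], [0, 0, 2, 0, -0.7], [0, 0, 2, 0, -0.7], [0, 0, 0, 0, -0.7]]], newtons=30)

```text
t: 9.57
ee_pos: [515.3, 17.6, 99.9]
tool_rot: [-180.0, -0.0, 112.3]
force: [0.7, -0.2, -2.0]
width: 21.0
gripper_force: 29.5
```

Request:
step_arm(rows=[[[0.2, 0, 2.5, 0, -0.7], [0, 0, 2.5, 0, -0.7], [0, 0, 2.5, 0, -0.7], [0, 0, 2.5, 0, -0.7], [0, 0, 2.5, 0, -0.7], [0, 0, 2.5, 0, -0.7], [0, 0, 0, 0, -0.7]]])

```text
t: 10.45
ee_pos: [515.8, 17.6, 115.0]
tool_rot: [180.0, 0.0, 112.3]
force: [-0.6, 0.4, -1.5]
width: 20.6
gripper_force: 29.5
```

Request:
step_arm(rows=[[[0, 0, 2.5, 0, -0.7], [0, 0, 2.5, 0, -0.7], [0, 0, 2.5, 0, -0.7], [0, 0, 2.5, 0, -0.7], [0, 0, 2.5, 0, -0.7], [0, 0, 2.5, 0, -0.7], [0, 0, 2.5, 0, -0.7], [0, 0, 2.5, 0, -0.7], [0, 0, 0.5, 0, -0.7], [0, 0, 0, 0, -0.7], [0, 0, 0, 0, -0.7]]])

```text
t: 11.82
ee_pos: [515.5, 17.6, 135.2]
tool_rot: [-180.0, -0.0, 112.3]
force: [0.2, -0.2, -1.6]
width: 20.9
gripper_force: 29.5
```

Run:
```python
from rig import *
from h import *
from ang import ang
s=readout.state(); print(np.round(s['force'],1),np.round(s['ft_torque'],2),s['width'],s['gripper_force'],np.round(s['ee_pos'],1)) 
f=grab_frame('wrist'); np.savez('pics/w4.npz',pos=s['ee_pos'],rot=s['tool_rot'],**f)
g=grab_frame('side'); ang(g)
cv2.imwrite('pics/c4.png',np.hstack([cv2.resize(f['img'][150:350,150:350,::-1],(400,400)),cv2.resize(g['img'][120:270,180:330,::-1],(400,400))]))
```

```text
[ 0.2 -0.2 -1.6] [-0.03  0.03 -0.01] 20.87780813812964 29.524250328540802 [515.5  17.6 135.2]
px [[283, 174], [281, 200], [232, 223], [231, 199]]
1.0 [np.float64(272.9), np.float64(162.7), np.float64(219.5), np.float64(187.9)]
1.3 [np.float64(280.0), np.float64(166.2), np.float64(225.5), np.float64(192.4)]
1.4 [np.float64(282.5), np.float64(168.2), np.float64(227.8), np.float64(194.7)]
1.5 [np.float64(285.1), np.float64(170.5), np.float64(230.1), np.float64(197.4)]
1.57 [np.float64(287.0), np.float64(172.4), np.float64(231.8), np.float64(199.5)]
1.65 [np.float64(289.1), np.float64(174.7), np.float64(233.8), np.float64(202.1)]
1.75 [np.float64(291.7), np.float64(177.9), np.float64(236.3), np.float64(205.6)]
```

View pics/c4.png

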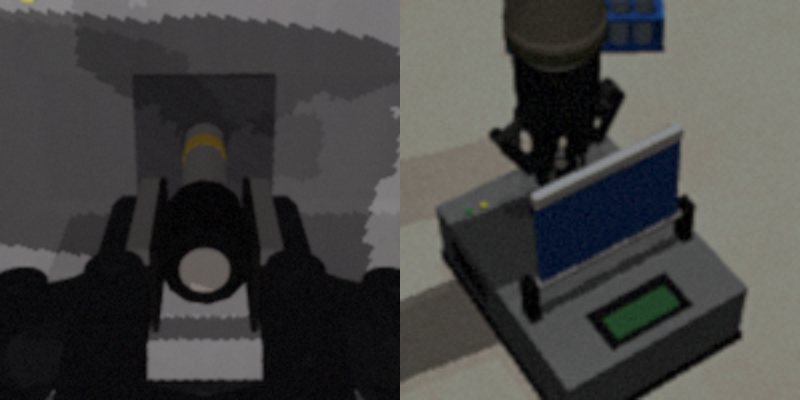

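The left (wrist) crop shows the yellow band at about (204,148) clear of the port, with bare rod below it and no red. The knob's white top is at (252,285) in the full image, the same place as at the grasp, so the rod hasn't slipped over the 39.8 mm rise. The right (side) crop shows the cover upright.

```bash
python3 -c "
from rig import *
print(order.hand_in())"
```

```text
the job is handed in; nothing more can be done
None
```

I folded the cover upright (measured about 1.55 rad) and drew the rod about 40 mm straight up, with the yellow band clear, no red showing and the rod held still at 30 N; the job is handed in, but no verdict came back.

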